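Power up the speaker set from its desk switches

ROBOT

A 7-joint arm with a two-finger parallel gripper is mounted at the origin on a cart in front of the work surface, level with it; the furniture and walls round the work are solid. World frame = base frame: x ahead of the robot, y to its left, z up, the work surface at z = 0. Lengths are in m, angles in rad, forces in N, time in s.
With the tool pointing down it reaches from about 0.4 to 0.875 m from the base axis. Payload 6.5 kg.
Tool frame: the origin (TCP) lies at the very end of the fingers, on their centre line; the grasp point (between the pads) lies 19 mm behind it; z points along the fingers, y is the direction in which the jaws open and shut (so a half turn about z gives the same grasp; the last joint's range is limited). The gripper opens to 85 mm and grips with 20 to 120 N. Pads are 22 mm wide; open, the fingers measure 114 mm over their backs; the gripper's body (76 mm by 85 mm) begins 54 mm behind the grasp point. The pads swing forward as they close: fully open they stand 13 mm farther back than shut.
Start: joints at [-1.255, 0.536, -0.004, 1.538, 0.003, 1.067, -0.071], TCP at [0.242, 0.603, 0.231] pointing down, gripper open.
Joint ranges: [-2.7, 2.7], [-0.37, 2.16], [-1.27, 1.26], [0.24, 2.4], [-1.31, 4.45], [0.19, 1.91], [-2.76, 2.76]. Speed limits (rad/s): [2.39, 2.39, 3.14, 3.14, 3.14, 3.14, 3.14].

INTERFACE

Orientations are given as a unit quaternion [w, x, y, z].
In Python, from rig import ctrl gives the robot as it stands. Calls block until the motion is done:
- ctrl.goto(position, orientation): joint-space move of the TCP to a pose.
- ctrl.servo_line(position, orientation=None, speed=0.15, threshold=None): straight line of the TCP; orientation=None keeps the orientation; speed is the mean speed in m/s. With threshold (N) it stops when the force on the tool has changed by that much, and returns True; else False.
- ctrl.move_joints(angles): joint-space move.
- ctrl.open_gripper() and ctrl.grab(): open the fingers fully, or close them until they stop; the grip force is fixed at half the most.
- ctrl.dwell(seconds).
- ctrl.inverse_kinematics(position, orientation): joint angles nearest the present ones, or None.
- ctrl.get_image(name): name is "scene" or "side" or "wrist"; returns a dict with "frame" (480x640x3 uint8, red, green, blue), "fx", "fy", "cx", "cy" (pixels), "R" (3x3) and "t" (3): a world point X has camera coordinates R X + t; the wrist camera has in their place "mount" (4x4, takes a point from camera to tool coordinates, whose origin is the TCP and whose axes are the flange's). Camera axes: x right, y down, z forward; pixel columns grow to the right and rows downward; lengths in m; the calibration is good to about 2 mm. A picture is of the moment at which its call begins: read the wrist's pose just before it. There is no depth.
A pose or a line that the arm cannot do raises ctrl.Unreachable and nothing moves.
- ctrl.hand_in(): hands the job in, once; it reports no verdict.
Trained networks look in the newest picture that a camera, given by its name, has taken for a name from the list of things; names that differ only in an ending like _2 or _b are one class to them, and where a whole thing is asked for, a point or a joint stands for the part that bears it (a point fixed in the world has none). Each returns a list of dicts, best first, with "p" (0 to 1); they miss things now and then, are a little off and sometimes report something else, mostly with a low value. They report only what shows in the picture. A call takes as long as a camera call. They do not tell look-alikes from the thing itself.
- ctrl.look_for(camera, target): "rect" ([centre column, centre row, width, height] in pixels, round what is visible of it).
- ctrl.outline_of(camera, target): "mask" (480x640 bool, what is visible of it) and "rect" ([centre column, centre row, width, height] in pixels, round what is visible of it).
- ctrl.spot_point(camera, target): "point" ([column, row] in pixels: a listed point, or the origin of a listed thing).
Readings, each from a call of its own:
- ctrl.get_time_s(): time.
- ctrl.get_joint_positions(): joint angles.
- ctrl.get_qvel(): joint speeds.
- ctrl.get_joint_efforts(): joint torques, N m.
- ctrl.get_tool_pos(): TCP position.
- ctrl.get_eef_rot(): TCP orientation.
- ctrl.get_force(): force on the tool from outside, world axes, zero at the start.
- ctrl.get_moment(): the same for the moment, N m.
- ctrl.get_opening(): finger opening in m.
Only numpy, scipy, OpenCV 4.12 (cv2) and the standard library are available. Lean on these libraries where they do the work, as an engineer would, in place of code of your own. Each camera call takes 0.05 s, during which the arm holds its last target.

TASK

Power up the meeting speaker set from its switches on the desk, in the proper order: with a fingertip, lightly press the large square key (mains) fully down, then the large round key (amplifier), and last the narrow bar key (loudspeakers); each stays down by itself, and none may be pressed before its turn. Leave the small round key up. Pick nothing up, leave the switch boxes where they stand, and do not disturb the hand stamp, the ink bottle or the eraser.

Things in the scene. Friction and masses are not known exactly. Their poses are not given: they have to be found in the camera images.
- square_switch: loose black desk switch box, 76 x 76 mm, 26 mm high to its flat deck, about 0.4 kg, on four rubber feet, with one bare-metal large square key, 42 x 42 mm, in the middle of its deck; origin at the centre of its underside, z up, x and y along its sides. It stands on the desk at z = 0. All four boxes are alike; only the keys differ. Which of them stands at which of four places on the desk varies, as does its yaw.
- square_key_top (a point): centre of the flat top of the large square key, 42 x 42 mm; 12 mm above the box's deck (38 mm above the desk) when up, 4 mm above the deck when fully down; moves with the key
- square_key (a joint): how far the large square key, 42 x 42 mm, is pressed down, in m: 0 = up (as it starts), 0.008 = fully down at its stop. It has no spring: it slides straight down against about 2.5 N of friction (a little more when fast) and stays where it is left.
- round_switch: loose black desk switch box, 76 x 76 mm, 26 mm high to its flat deck, about 0.4 kg, on four rubber feet, with one bare-metal large round key, 44 mm across, in the middle of its deck; origin at the centre of its underside, z up, x and y along its sides. It stands on the desk at z = 0. All four boxes are alike; only the keys differ. Which of them stands at which of four places on the desk varies, as does its yaw.
- round_key_top (a point): centre of the flat top of the large round key, 44 mm across; 12 mm above the box's deck (38 mm above the desk) when up, 4 mm above the deck when fully down; moves with the key
- round_key (a joint): how far the large round key, 44 mm across, is pressed down, in m: 0 = up (as it starts), 0.008 = fully down at its stop. It has no spring: it slides straight down against about 2.5 N of friction (a little more when fast) and stays where it is left.
- bar_switch: loose black desk switch box, 76 x 76 mm, 26 mm high to its flat deck, about 0.4 kg, on four rubber feet, with one bare-metal narrow bar key, 14 mm along the box's x and 50 mm along its y, in the middle of its deck; origin at the centre of its underside, z up, x and y along its sides. It stands on the desk at z = 0. All four boxes are alike; only the keys differ. Which of them stands at which of four places on the desk varies, as does its yaw.
- bar_key_top (a point): centre of the flat top of the narrow bar key, 14 mm along the box's x and 50 mm along its y; 12 mm above the box's deck (38 mm above the desk) when up, 4 mm above the deck when fully down; moves with the key
- bar_key (a joint): how far the narrow bar key, 14 mm along the box's x and 50 mm along its y, is pressed down, in m: 0 = up (as it starts), 0.008 = fully down at its stop. It has no spring: it slides straight down against about 2.5 N of friction (a little more when fast) and stays where it is left.
- small_round_switch: loose black desk switch box, 76 x 76 mm, 26 mm high to its flat deck, about 0.4 kg, on four rubber feet, with one bare-metal small round key, 18 mm across, in the middle of its deck; origin at the centre of its underside, z up, x and y along its sides. It stands on the desk at z = 0. All four boxes are alike; only the keys differ. Which of them stands at which of four places on the desk varies, as does its yaw.
- small_round_key_top (a point): centre of the flat top of the small round key, 18 mm across; 12 mm above the box's deck (38 mm above the desk) when up, 4 mm above the deck when fully down; moves with the key
- small_round_key (a joint): how far the small round key, 18 mm across, is pressed down, in m: 0 = up (as it starts), 0.008 = fully down at its stop. It has no spring: it slides straight down against about 2.5 N of friction (a little more when fast) and stays where it is left.
- wooden_stamp: loose wooden hand stamp with an upright turned handle, 24 x 48 mm foot, 66 mm high, standing on the leather blotter, 4 mm above the desk; origin under its centre. A bystander.
- ink_bottle: loose dark blue ink bottle with a black cap, 49 x 48 mm, 58 mm high, standing on the leather blotter, 4 mm above the desk; origin under its centre. A bystander.
- eraser: loose blue and white eraser, 21 x 52 mm, 12 mm high, lying on the desk; origin under its centre. A bystander.
Things that resemble listed ones, but are neither listed nor needed, are in the scene too. Leave any turquoise look-alike of the square_switch alone.

How it is judged:
By the outcome, as a careful person would: the job done as asked, in the order asked, and still so for the second after the job is handed in, with the robot touching nothing.
It also fails if it takes over 45 s, if anything falls off the work surface, if the arm or the gripper's body presses on something with over 40 N, if the wrist force passes 120 N, or if a joint passes its speed limit or range.

## Working session

There is one attempt and no reset: what is moved stays moved. The work goes in short steps, each a Python script; the robot and the scene stay as the last script left them, time stands still between calls to the robot, and variables do not carry over. Pictures are saved under pics/ and viewed, and the job is handed in when it is done.

```bash
mkdir -p pics; ls; cat > h.py <<'E'
import numpy as np, cv2
from rig import ctrl
def save(im,n): cv2.imwrite('pics/'+n,cv2.cvtColor(im,cv2.COLOR_RGB2BGR))
def ray(im,px,z):
    R=np.array(im['R']);t=np.array(im['t'])
    d=R.T@np.array([(px[0]-im['cx'])/im['fx'],(px[1]-im['cy'])/im['fy'],1.]);o=-R.T@t
    return o+d*(z-o[2])/d[2]
E
python3 - <<'E'
from h import *
for c in ['scene','side']:
    im=ctrl.get_image(c); save(im['frame'],c+'0.png'); print(c,im['R'],im['t'],im['fx'])
    for k in ['square','round','bar','small_round']:
        for d in ctrl.spot_point(c,k+'_key_top')[:3]:
            print(k,d['p'],np.round(d['point']),ray(im,d['point'],.038).round(4))
print(ctrl.get_time_s(),ctrl.get_eef_rot(),ctrl.get_tool_pos())
E
```

```text
pics
scene [[ 0.80570733 -0.59205482 -0.0175154 ]
 [-0.31859276 -0.40825381 -0.85546916]
 [ 0.49933391  0.69483805 -0.51755747]] [-0.43166148  0.19997665  0.93319671] 600.0145189362904
square 0.88 [255. 287.] [ 0.3491 -0.0655  0.038 ]
square 0.81 [280. 232.] [0.4856 0.0662 0.038 ]
square 0.61 [311. 332.] [ 0.3572 -0.2212  0.038 ]
round 0.57 [363. 234.] [ 0.6118 -0.0408  0.038 ]
bar 0.64 [435. 296.] [ 0.5761 -0.2741  0.038 ]
small_round 0.55 [333. 279.] [ 0.4706 -0.1278  0.038 ]
side [[ 0.91906456 -0.39387193 -0.01361003]
 [-0.21417692 -0.47017731 -0.85619014]
 [ 0.33083014  0.78980897 -0.51648157]] [-0.46643018  0.13217947  1.224899  ] 577.9022569555837
square 0.91 [297. 298.] [ 0.3631 -0.2381  0.038 ]
square 0.82 [263. 254.] [ 0.3517 -0.0607  0.038 ]
square 0.47 [301. 215.] [0.4925 0.0644 0.038 ]
round 0.52 [367. 224.] [ 0.6196 -0.0409  0.038 ]
bar 0.59 [324. 256.] [ 0.4695 -0.1263  0.038 ]
bar 0.58 [401. 278.] [ 0.5816 -0.2639  0.038 ]
small_round 0.47 [324. 258.] [ 0.4676 -0.1332  0.038 ]
0.5 [ 1.77258472e-05  1.89724867e-01  9.81837295e-01 -3.15536204e-05] [0.24218363 0.60316657 0.23127102]
```

View pics/scene0.png

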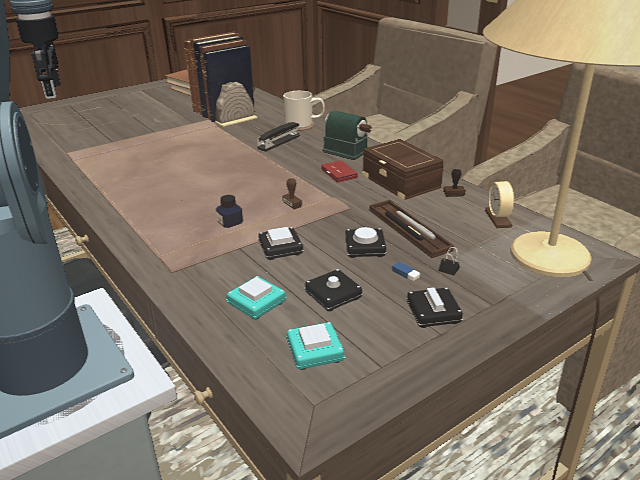

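View pics/side0.png

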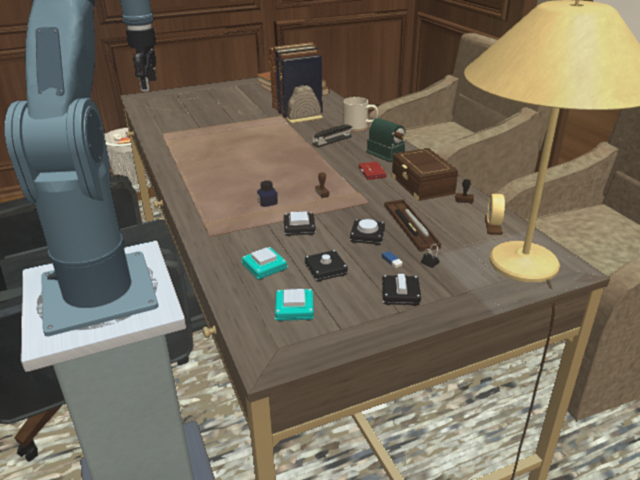

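The scene picture shows three candidates for the square switch. The black box at (280,236) fits. The boxes at (256,290) and (314,338) are turquoise look-alikes. The large round key is at (365,236), the small round key at (334,281) and the bar key at (434,300). I'll confirm this in an enlarged crop and locate the lamp.

```bash
python3 - <<'E'
from h import *
im=ctrl.get_image('scene'); 
save(cv2.resize(im['frame'][200:380,215:475],None,fx=3,fy=3,interpolation=cv2.INTER_CUBIC),'crop1.png')
s=ctrl.get_image('side')
print('lampbase',ray(im,(552,258),0.01),ray(s,(525,262),.01))
# triangulate lampshade lowest left corner approx
print('shade at z .35/.4',ray(im,(484,35),.4),ray(s,(466,76),.4),ray(im,(484,35),.5),ray(s,(466,76),.5))
print('stamp',ray(im,(292,203),.004),'ink',ray(im,(230,220),.004))
E
```

```text
lampbase [ 0.8716508  -0.29849196  0.01      ] [ 0.88309236 -0.29210567  0.01      ]
shade at z .35/.4 [ 0.83042284 -0.10441521  0.4       ] [ 0.77614905 -0.144552    0.4       ] [ 0.47143305 -0.39566993  0.5       ] [ 0.56275352 -0.42277302  0.5       ]
stamp [0.6110467  0.21080441 0.004     ] ink [0.45867981 0.22867235 0.004     ]
```

View pics/crop1.png

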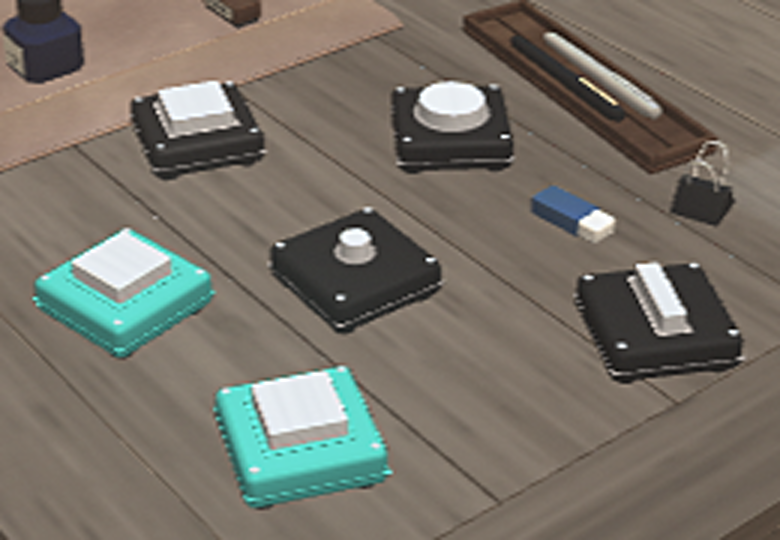

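The crop confirms it: the black box at crop (197,125) has the large square key, and both turquoise boxes are decoys. Next I'll close the fingers, raise the arm and look from above with the wrist camera.

```bash
cat >> h.py <<'E'
from scipy.spatial.transform import Rotation as Ro
Q0=np.array([0,1.89724867e-01,9.81837295e-01,0]);AZ0=np.arctan2(.60316657,.24218363)
def ori(x,y,extra=0):
    q=Ro.from_euler('z',np.arctan2(y,x)-AZ0+extra)*Ro.from_quat(Q0,scalar_first=True)
    return q.as_quat(scalar_first=True)
def wrist():
    p=np.array(ctrl.get_tool_pos());q=Ro.from_quat(ctrl.get_eef_rot(),scalar_first=True).as_matrix()
    im=ctrl.get_image('wrist');M=np.array(im['mount'])
    Rc=q@M[:3,:3];tc=q@M[:3,3]+p
    im['R']=Rc.T;im['t']=-Rc.T@tc
    return im
E
python3 - <<'E'
from h import *
ctrl.grab()
ctrl.servo_line([.2422,.6032,.33],speed=.2)
ctrl.goto([.47,-.08,.36],ori(.47,-.08))
im=wrist(); save(im['frame'],'w1.png')
print(ctrl.get_time_s(),ctrl.get_tool_pos(),ctrl.get_opening(),ctrl.get_joint_positions(),im['mount'])
for k in ['square','round','bar','small_round']:
    for d in ctrl.spot_point('wrist',k+'_key_top')[:3]:
        print(k,d['p'],np.round(d['point']),ray(im,d['point'],.038).round(4))
E
```

```text
4.6083 [ 0.47032138 -0.07912227  0.35993509] 0.00010516298682266611 [-0.67625075  0.12101344  0.83395996  1.84704193 -0.09533204  1.2145773
  0.02066642] [[ 7.00827085e-04 -9.64671220e-01 -2.63455778e-01  6.77770341e-02]
 [ 9.99999754e-01  6.78059933e-04  1.77342895e-04 -3.72534008e-04]
 [ 7.56122042e-06 -2.63455837e-01  9.64671458e-01 -1.43156945e-01]
 [ 0.00000000e+00  0.00000000e+00  0.00000000e+00  1.00000000e+00]]
square 0.85 [312.  42.] [0.4841 0.0666 0.038 ]
square 0.57 [253. 323.] [ 0.3606 -0.2288  0.038 ]
square 0.56 [212. 188.] [ 0.3493 -0.0615  0.038 ]
round 0.77 [459. 124.] [ 0.6236 -0.0383  0.038 ]
bar 0.92 [434. 331.] [ 0.5739 -0.2742  0.038 ]
small_round 0.59 [332. 227.] [ 0.473  -0.1267  0.038 ]
```

```bash
ls pics
```

```text
crop1.png
scene0.png
side0.png
w1.png
```

View pics/w1.png

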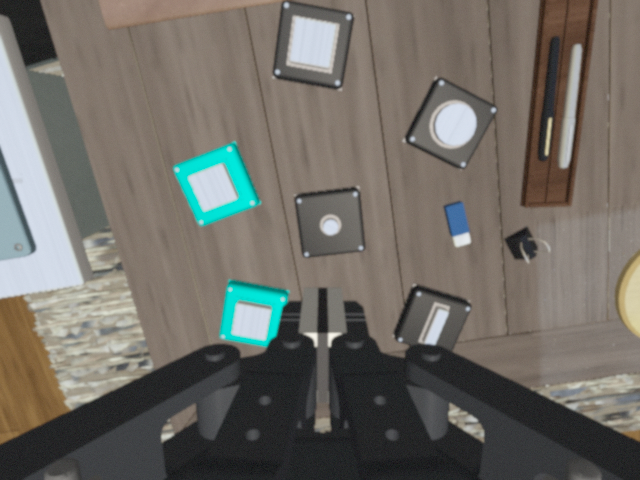

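The wrist picture shows the black square key at (313,44), the large round key at (456,125), the bar key at (435,324) and the small round key at (331,226). The turquoise boxes are at (215,188) and (250,322). I'll refine the key centres by thresholding the bright key tops.

```bash
cat >> h.py <<'E'
def keyc(im,px,r):
    g=im['frame'].astype(int); m=((g.min(2)>185)).astype(np.uint8)
    n,l,st,ce=cv2.connectedComponentsWithStats(m)
    i=min((i for i in range(1,n) if st[i,4]>40),key=lambda i:np.hypot(*(ce[i]-px)))
    return ce[i],st[i],ray(im,ce[i],.038)
E
python3 - <<'E'
from h import *
for c in ['wrist','scene','side']:
    im=wrist() if c=='wrist' else ctrl.get_image(c)
    P=dict(wrist=[(313,44),(456,125),(435,324)],scene=[(280,234),(365,234),(434,296)],side=[(300,216),(367,226),(401,281)])[c]
    for p in P: 
        r=keyc(im,p,0); print(c,p,r[0].round(1),r[1],r[2].round(4))
E
```

```text
wrist (313, 44) [312.3  41.3] [ 288   16   50   51 1936] [0.4842 0.0661 0.038 ]
wrist (456, 125) [455.4 123.2] [ 436  101   40   45 1386] [ 0.6197 -0.0376  0.038 ]
wrist (435, 324) [436.4 326. ] [425 309  23  35 364] [ 0.5771 -0.2694  0.038 ]
scene (280, 234) [279.5 233.1] [268 227  24  13 223] [0.4836 0.0643 0.038 ]
scene (365, 234) [365.2 232.5] [355 227  21  12 186] [ 0.6201 -0.0391  0.038 ]
scene (434, 296) [434.8 296.1] [427 288  16  18 136] [ 0.5762 -0.2732  0.038 ]
side (300, 216) [298.5 215.8] [291 212  17   9 138] [0.4847 0.0633 0.038 ]
side (367, 226) [367.6 223.6] [359 220  18   9 122] [ 0.6209 -0.0405  0.038 ]
side (401, 281) [401.4 280.8] [398 274   8  15  90] [ 0.5773 -0.2736  0.038 ]
```

```bash
cat >> h.py <<'E'
def press(x,y):
    ctrl.goto([x,y,.09],ori(x,y)); ctrl.servo_line([x,y,.048],speed=.08); ctrl.dwell(.2)
    f0=np.array(ctrl.get_force())
    s=ctrl.servo_line([x,y,.0288],speed=.015,threshold=7.)
    print('stop',s,np.array(ctrl.get_tool_pos()).round(4),(np.array(ctrl.get_force())-f0).round(1))
    ctrl.servo_line([x,y,.12],speed=.12)
    print(ctrl.get_time_s())
E
python3 - <<'E'
from h import *
press(.484,.065)
for c in ['scene','side']:
    im=ctrl.get_image(c); save(im['frame'],c+'2.png')
im=wrist(); save(im['frame'],'w2.png')
s=cv2.imread('pics/scene2.png')[190:350,220:480]; cv2.imwrite('pics/c2.png',cv2.resize(s,None,fx=3,fy=3,interpolation=cv2.INTER_CUBIC))
E
```

```text
stop True [0.484  0.065  0.0292] [-0.  -0.2  4. ]
9.125
```

View pics/c2.png

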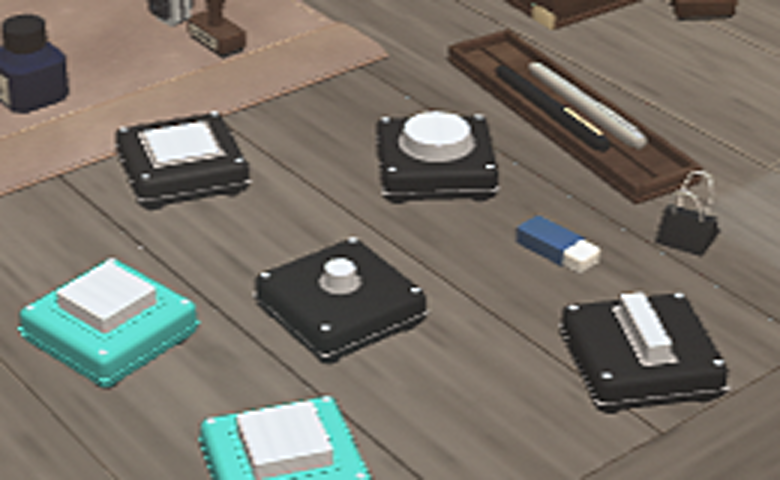

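View pics/w2.png

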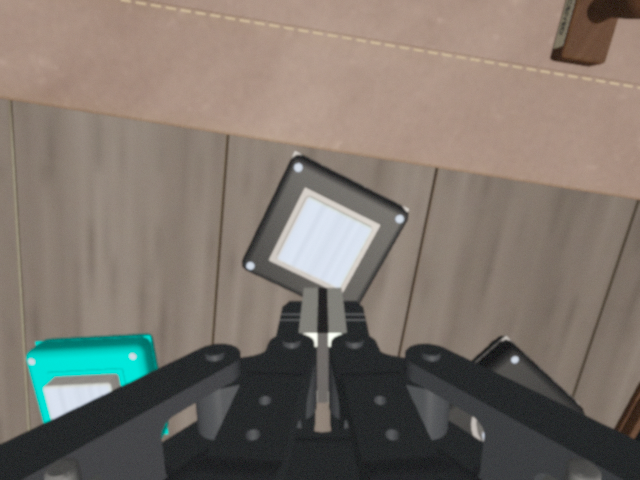

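The crop shows the square key at (182,145) sitting low and the others still up. The press stopped at z=0.0292 on 7 N of force, so the key is at its stop. The round key is next, then the bar.

```bash
python3 - <<'E'
from h import *
press(.620,-.0385)
im=ctrl.get_image('scene'); save(im['frame'],'scene3.png')
press(.577,-.273)
p=ctrl.get_tool_pos(); ctrl.servo_line([p[0]-.05,p[1]+.03,.3],speed=.2)
ctrl.goto([.47,-.04,.36],ori(.47,-.04))
for c in ['scene','side']:
    im=ctrl.get_image(c); save(im['frame'],c+'4.png')
im=wrist(); save(im['frame'],'w4.png'); print(ctrl.get_time_s())
s=cv2.imread('pics/scene4.png')[190:350,220:480]; cv2.imwrite('pics/c4.png',cv2.resize(s,None,fx=3,fy=3,interpolation=cv2.INTER_CUBIC))
s=cv2.imread('pics/side4.png')[190:330,230:450]; cv2.imwrite('pics/d4.png',cv2.resize(s,None,fx=3,fy=3,interpolation=cv2.INTER_CUBIC))
E
```

```text
stop True [ 0.6199 -0.0385  0.0292] [-1.2 -0.9  4.3]
12.9917
stop True [ 0.577  -0.273   0.0293] [-0.2 -0.2  4.3]
16.9833
19.1083
```

View pics/c4.png

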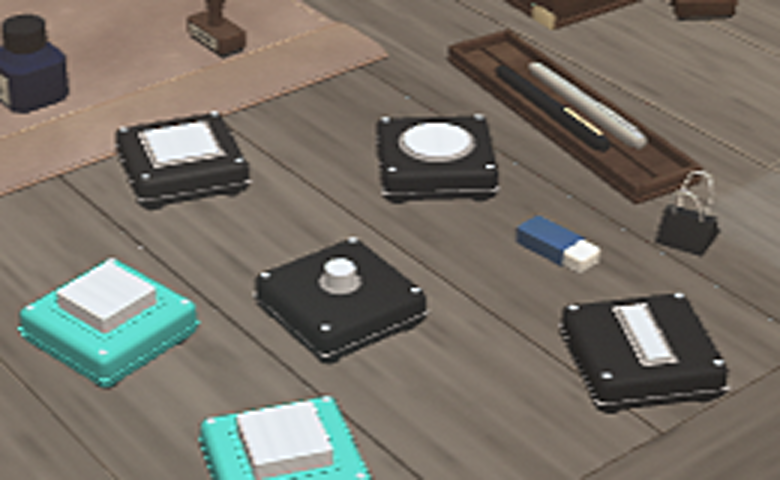

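View pics/d4.png

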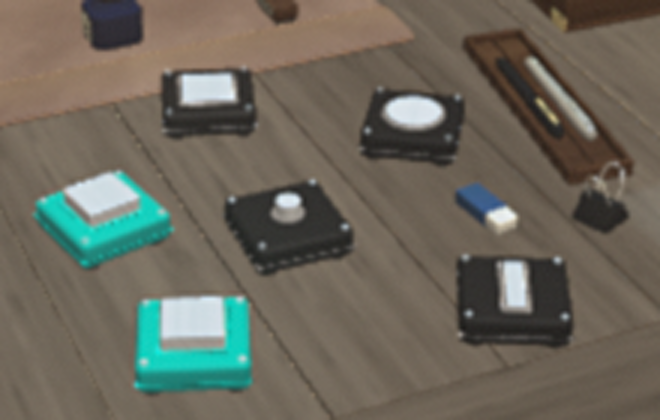

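View pics/w4.png

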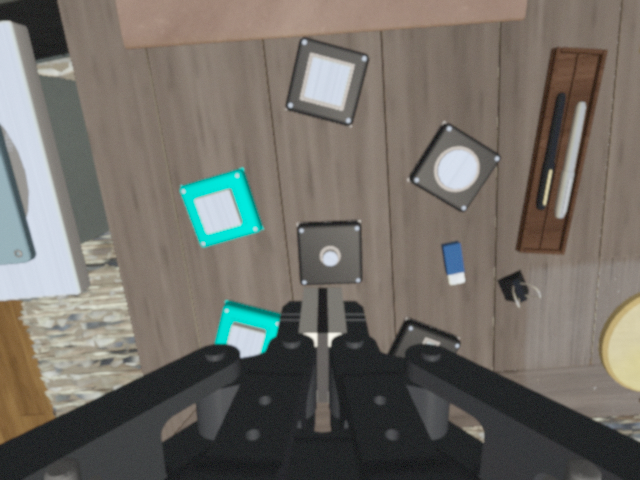

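In the scene crop the square (182,145), round (437,141) and bar (647,333) keys are all down. The small round key (340,272) is still up, and the boxes and bystanders haven't moved.

```bash
python3 - <<'E'
from h import *
ctrl.hand_in(); print(ctrl.get_time_s())
E
```

```text
the job is handed in; nothing more can be done
the job is handed in; nothing more can be done
```

I pressed the three keys with the closed fingertips in the order asked: square, then large round, then bar. I handed the job in shortly after 19 s on the robot's clock.

- **Presses:** each one stopped on the 7 N force limit with the fingertip at about z = 0.029 m, so each key reached its stop (nominally 0.030 m).
- **Last pictures:** from the scene and side cameras, all three keys are down and the small round key is up. The boxes and eraser are where they were, and so are the stamp and ink bottle as far as those pictures show them. Both turquoise look-alikes are untouched, and the arm is clear at z = 0.36 m.
- **Disagreements:** in the first side picture, the network also reported the small round key as a bar key, with p = 0.59. The pictures settled which was which. In the wrist picture, the bar key's centre read about 4 mm off from the other two cameras, probably because the fingers partly hid it, so I used the other two. No other check failed.

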